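# Load the boring jig: roller up the gutter to the stop

### The arm

A 7-joint arm with a two-finger parallel gripper is mounted at the origin on the work surface. World frame = base frame: x ahead of the robot, y to its left, z up, the work surface at z = 0. Lengths are in m, angles in rad, forces in N, time in s.
With the tool pointing down it reaches from about 0.4 to 0.85 m from the base axis. Payload 4.5 kg.
Tool frame: the origin (TCP) lies midway between the tips of the shut fingers; the grasp point (between the pads) lies 19 mm behind it (env.grip_depth is the distance from the TCP to the grasp point, in m); z points along the fingers, y is the direction in which the jaws open and shut (so a half turn about z gives the same grasp; the last joint's range is limited). The gripper opens to 85 mm and grips with 20 to 120 N. Pads are 22 mm wide; open, the fingers measure 114 mm over their backs; the gripper's body (76 mm by 85 mm) begins 54 mm behind the grasp point. The pads swing forward as they close: fully open they stand 13 mm farther back than shut.
Start: joints at [-1.118, 0.689, -0.195, 1.565, 0.157, 0.902, -0.215], TCP at [0.254, 0.571, 0.231] pointing down, gripper open.
Joint ranges: [-3.01, 3.01], [-0.46, 2.08], [-1.47, 1.51], [0.13, 2.56], [-1, 4.14], [0.04, 2.09], [-2.66, 2.66]. Speed limits (rad/s): [2.57, 2.57, 3.14, 3.14, 3.14, 3.14, 3.14].

### API

Orientations are given as a unit quaternion [w, x, y, z].
In Python, from rig import env, read_camera, hand_in gives the robot as it stands. The module is installed in compiled form; this text tells all that it offers.
- The arm moves only by the tool drive_tool, never from a script. Its argument "targets" is a list of rows, each a list of 4 numbers: the shift along the tool's x, y, z in cm, then the turn about the tool's z in degrees. A call has 1 to 12 rows; each row shifts and turns the commanded pose from where the row before left it, along the tool's axes as they then stand; what a row does not reach is not made up. A row lasts 1/10 s, in which the tool goes at most 50 mm and 8.59 degrees, less where a joint would pass 70% of its speed; a pose out of reach is approached as far as the arm can. A call with a gripper value outside its range is refused whole. "claw" is the closure, from -1 (fully open) to 1 (shut), set as the call begins (left out, the last holds). The fingers move at their own pace and stop on an object; the grip force is fixed at half the most. Time passes only in rows, so rows that do not move let the fingers close. It gives the time, the measured TCP pose, the force and the opening at its end, in the units of the state.
- env.get_state(): the state, without advancing time (a new reading comes with each control period).
- read_camera(name): name is "side" or "top"; returns a dict with "frame" (384x512x3 uint8, red, green, blue), "fx", "fy", "cx", "cy" (pixels), "dist_coeffs" ([k1, k2, p1, p2, k3] as OpenCV has them; the pictures are not rectified), "R" (3x3) and "t" (3): a world point X has camera coordinates R X + t. Camera axes: x right, y down, z forward; pixel columns grow to the right and rows downward; lengths in m; the calibration is good to about 2 mm. A picture is of the moment at which its call begins. There is no depth.
- hand_in(): hands the job in, once; it reports no verdict.
The state is a dict: "t": time; "joint_pos": joint angles; "qvel": joint speeds; "joint_torque": joint torques, N m; "eef_pos": TCP position; "eef_rot": TCP orientation; "contact_force": force on the tool from outside, world axes, zero at the start; "wrist_torque": the same for the moment, N m; "finger_gap": opening from 0.0 (shut) to 1.0 (fully open).
Only numpy, scipy, OpenCV 4.12 (cv2) and the standard library are available. Lean on these libraries where they do the work, as an engineer would, in place of code of your own. Each camera call takes 0.05 s, during which the arm holds its last target. There are 200 camera calls.

### The job

With the fingers, gently push the beech roller that lies in the boring jig's gutter up the slope to the end stop, so that the red spring catch comes up behind it and keeps it from rolling back, and leave it there. Only push it along the gutter: do not lift or carry it, shoot it up the slope or ram it against the stop, and leave the other things on the bench where they are.

Things in the scene. Friction and masses are not known exactly. Their poses are not given: they have to be found in the camera images.
- jig: Boring jig, fixed: green bed 500 x 425 mm, 18 mm thick, carrying an aluminium gutter. Origin on the bench top under the middle of the gutter's width. z is up, y runs along the gutter, uphill. Gutter 116 mm wide inside (x = -58 to 58 mm), cheeks 14 mm above its floor. Floor level at z = 45 mm from y = -206 mm, where a 12 mm lip closes the low end, to y = -60 mm, where the slope begins.
- roller_center (a point): Centre of the loose beech roller, a plain wooden cylinder 60 mm across and 110 mm long, about 0.15 to 0.31 kg, lying across the gutter (its own x axis is the roller's axis) on the level part at the start. It rolls freely along the gutter and stands well above the cheeks.
- stop_face (a point): Front of the end stop at the gutter's high end: a fixed upright steel plate 100 mm wide and 46 mm high (its top 122 mm over the bench) with two black rubber pads; the roller's side meets the pads at this height. Its y axis points uphill along the slope.
- catch (a joint): Red spring catch, a 28 mm wide pawl in a slot in mid floor, hinged downhill. 0 = up, nose 13 mm above the floor; grows as pressed down, 0.35 rad = level with the floor. A light spring lifts it. A roller pushed uphill rolls it down with up to about 6 N; it starts to rise about 10 mm before the roller meets the stop and is fully up 3 mm before. Let go, the roller settles back on its nose.
- catch_nose (a point): Middle of the nose of the red catch, its uphill upper edge.
- roller_home (a point): Where the roller's centre is when it touches the stop (jig frame 0, 125.8, 101.4 mm), 30 mm off the sloping floor. Its y axis points uphill along the 8 degree slope, its z axis square off the floor.
- bored_a: Finished roller standing on end on the jig's bed, 60 mm across, 110 mm high, origin at the centre of its underside. Leave alone.
- bored_b: A second finished roller standing on end on the jig's bed, same size. Leave alone.
- chuck_key: Steel T-shaped chuck key about 70 mm long lying on the jig's bed. Leave alone.
- mallet: Wooden mallet lying on the bench, head 130 x 62 x 85 mm, handle 200 mm along its -y, origin under the head. Leave alone.
- push_stick: Yellow push stick with a black handle lying flat on the bench, about 300 mm long and 22 mm high. Leave alone.
- try_square: Try square lying flat on the bench, dark wooden stock 120 mm, steel blade 180 mm. Leave alone.
- glue: White glue bottle with a red cap standing on the bench, 64 mm across, 190 mm high. Leave alone.
- stop: The end stop itself (see stop_face): fixed to the gutter, origin on the gutter's floor 30 mm downhill of its face.
- roller: The beech roller (see roller_center), origin at its centre.
- slope_foot (a point): Middle of the gutter's floor where the slope begins (jig frame 0, -60, 45 mm). From here the floor climbs straight at 8 degrees to the stop, to z = 71.7 mm at y = 130 mm of the jig's frame. Axes as the jig's.
- bit_tip (a point): Tip of the bit of the boring unit: it points at the roller's end from the jig's +x side. Behind it along +x come the bit, the chuck (39 mm across) and the green motor (102 mm across, 190 mm high over the bench with its grey box). Across from it, at jig x = -67 mm, a green thrust plate 60 mm wide reaches 127 mm over the bench.
Mind the look-alikes: they are no part of the job. Leave any blue or purple look-alike of the roller alone.

How it is judged:
By the outcome, as a careful person would: the job done as asked, in the order asked, and still so for the second after the job is handed in, with the robot touching nothing.
It also fails if it takes over 45 s, if anything falls off the work surface, if the arm or the gripper's body presses on something with over 40 N, if the wrist force passes 120 N, or if a joint passes its speed limit or range.

## Working session

There is one attempt and no reset: what is moved stays moved. The work goes in short steps, Python scripts to look and compute and a tool call to move; the robot and the scene stay as the last step left them, time stands still between calls to the robot, and variables do not carry over. Pictures are saved under pics/ and viewed, about 8 in all and at most 12, crops included, and the job is handed in when it is done.

Besides the shell and the picture viewer there is one more tool, called as name(argument=value, ...) on one line, values as JSON. drive_tool: Moves the arm, as the interface text tells. Its arguments: {"type":"object","properties":{"targets":{"type":"array","items":{"type":"array","items":{"type":"number"}}},"claw":{"type":"number"}},"required":["targets"]}

```bash
mkdir -p pics; python3 - <<'E'
from rig import env, read_camera
import cv2,pickle
s=env.get_state()
for k in("t","eef_pos","eef_rot","contact_force","finger_gap"):print(k,s[k])
for n in("side","top"):
    c=read_camera(n);pickle.dump(c,open(n+".pkl","wb"))
    cv2.imwrite(f"pics/{n}0.png",cv2.resize(c["frame"][:,:,::-1],(768,576)))
    print(n,c["fx"],c["cx"],c["cy"],c["dist_coeffs"],(-c["R"].T@c["t"]))
E
```

```text
t 0.0
eef_pos [0.2539257  0.57036798 0.23048419]
eef_rot [-1.44428715e-04  2.07827396e-01  9.78165078e-01 -9.12384952e-04]
contact_force [ 0.56893413 -0.11808713  0.82762427]
finger_gap 0.9973110361288507
side 377.69987782769266 254.01939676639097 186.87938506692873 [0.00216728 0.         0.         0.         0.        ] [ 0.0182059  -0.94990768  1.11161327]
top 346.5565827859646 255.52925186239247 194.8581673766398 [0.01575055 0.         0.         0.         0.        ] [ 0.46012896 -0.01904224  1.15260372]
```

View pics/side0.png

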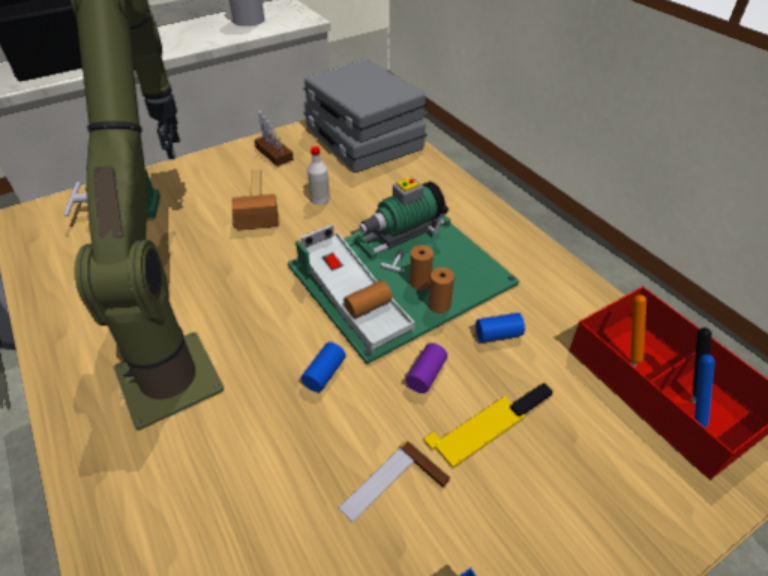

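View pics/top0.png

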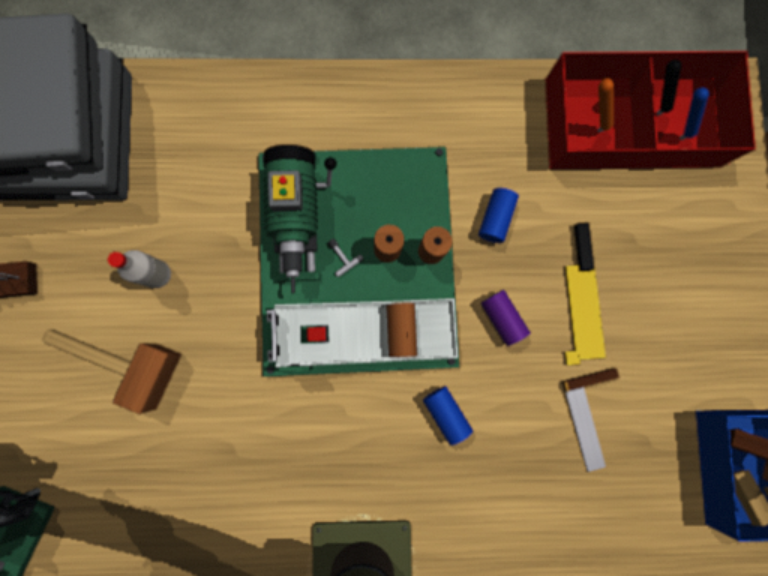

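The side view shows the roller in the gutter at about (368,298). In the top view (scaled 1.5x) it is at (402,330), the red catch is at (316,333) and the stop is at x≈275. Uphill runs left in the image, roughly world +y.

```bash
cat > h.py <<'E'
import cv2,numpy as np
def ray(c,uv,z):
    K=np.array([[c["fx"],0,c["cx"]],[0,c["fy"],c["cy"]],[0,0,1]])
    p=cv2.undistortPoints(np.array(uv,float).reshape(-1,1,2),K,np.array(c["dist_coeffs"]))[:,0]
    R=np.array(c["R"]);o=-R.T@np.array(c["t"])
    d=np.c_[p,np.ones(len(p))]@R
    return o+d*((z-o[2])/d[:,2])[:,None]
def blob(m,box):
    k=np.zeros_like(m);x0,y0,x1,y1=box;k[y0:y1,x0:x1]=m[y0:y1,x0:x1]
    cs=cv2.findContours(k,cv2.RETR_EXTERNAL,cv2.CHAIN_APPROX_NONE)[0]
    return max(cs,key=cv2.contourArea)
def hsv(c):return cv2.cvtColor(c["frame"],cv2.COLOR_RGB2HSV)
def red(c):return cv2.inRange(hsv(c),(0,190,150),(6,255,255))|cv2.inRange(hsv(c),(174,190,150),(180,255,255))
def wood(c):return cv2.inRange(hsv(c),(4,90,40),(18,235,255))
def mid(b):return cv2.minAreaRect(b)
E
python3 - <<'E'
import pickle
from h import *
np.set_printoptions(precision=4,suppress=True)
c=pickle.load(open("top.pkl","rb"))
g=(170,195,310,250)
r=mid(blob(wood(c),g));print("roller",r);b=ray(c,cv2.boxPoints(r),.085);print(b,ray(c,[r[0]],.078))
r=mid(blob(red(c),(190,205,235,240)));print("catch",r,ray(c,[r[0]],.066))
w=cv2.inRange(hsv(c),(0,0,120),(180,60,255))
r=mid(blob(cv2.morphologyEx(w|wood(c)|red(c),cv2.MORPH_CLOSE,np.ones((5,5))),(178,198,308,248)));print("gutter",r,ray(c,cv2.boxPoints(r),.06))
gr=cv2.inRange(hsv(c),(65,80,30),(90,255,255))
bl=blob(gr,(165,90,315,255));h=cv2.approxPolyDP(cv2.convexHull(bl),4,True)[:,0];print("bed",h.tolist(),ray(c,h,.018))
s=pickle.load(open("side.pkl","rb"))
r=mid(blob(wood(s),(222,180,264,214)));print("side roller",r,ray(s,[r[0]],.08))
r=mid(blob(red(s),(210,165,232,182)));print("side catch",r,ray(s,[r[0]],.068))
E
```

```text
roller ((267.5008239746094, 219.51995849609375), (35.291778564453125, 18.30536460876465), 87.70938873291016)
[[ 0.5539 -0.0566  0.085 ]
 [ 0.5554 -0.1133  0.085 ]
 [ 0.4469 -0.1153  0.085 ]
 [ 0.4456 -0.0592  0.085 ]] [[ 0.5004 -0.0865  0.078 ]]
catch ((211.0, 222.5), (7.0, 10.0), 90.0) [[0.4941 0.0892 0.066 ]]
gutter ((242.7548828125, 221.41018676757812), (43.36973190307617, 129.0324249267578), 89.02068328857422) [[ 0.5637  0.1935  0.06  ]
 [ 0.5657 -0.2144  0.06  ]
 [ 0.429  -0.2124  0.06  ]
 [ 0.4286  0.1899  0.06  ]]
bed [[296, 99], [305, 243], [176, 249], [173, 103]] [[ 0.9109 -0.1951  0.018 ]
 [ 0.4247 -0.2111  0.018 ]
 [ 0.4123  0.2061  0.018 ]
 [ 0.8984  0.2207  0.018 ]]
side roller ((244.90003967285156, 198.80001831054688), (14.758047103881836, 31.304948806762695), 63.43495178222656) [[ 0.5007 -0.0936  0.08  ]]
side catch ((221.50003051757812, 173.50001525878906), (8.497057914733887, 5.81377649307251), 63.43495178222656) [[0.4984 0.0897 0.068 ]]
```

Jig origin is about (0.4985, 0.000), yaw about 1.8°. The roller centre is about (0.5005, -0.089), so jig y ≈ -88, on the level part. Home is about (0.4945, 0.126, 0.101). Next I turn the jaw axis across the gutter, with the fingers half open so they straddle the catch.

drive_tool(targets=[[0,0,0,8],[0,0,0,8],[0,0,0,8],[0,0,0,8],[0,0,0,8],[0,0,0,8],[0,0,0,8],[0,0,0,8],[0,0,0,0]], claw=-0.2)

```text
t: 1.0
eef_pos: [0.2538, 0.5708, 0.2308]
eef_rot: [0.0, 0.695, 0.719, -0.0]
contact_force: [0.1, 0.0, 0.5]
finger_gap: 0.603
```

drive_tool(targets=[[-2,1.2,0,0],[-4,2.4,0,0],[-4,2.4,0,0],[-4,2.4,0,0],[-4,2.4,0,0],[-4,2.4,0,0],[-4,2.4,0,0],[-4,2.4,0,0],[-4,2.4,0,0],[-4,2.1,0,0],[-4,0,0,0],[-4,0,0,0]])

```text
t: 2.2
eef_pos: [0.4956, 0.1172, 0.2311]
eef_rot: [0.0, 0.693, 0.721, 0.0]
contact_force: [0.2, 0.0, 0.9]
finger_gap: 0.6
```

drive_tool(targets=[[-4,0,0,0],[-4,0,0,0],[-4,0,0,0],[-4,0,0,0],[-4,0,0,0],[-4,0,0,0],[-3,0,0,0],[0,0,0,0],[0,0,0,0]])

```text
t: 3.1
eef_pos: [0.5043, -0.1511, 0.2311]
eef_rot: [-0.0, 0.694, 0.72, 0.0]
contact_force: [0.8, 0.8, 0.0]
finger_gap: 0.599
```

drive_tool(targets=[[-0.5,0,3,0],[0,0,3,0],[0,0,3,0],[0,0,3,0],[0,0,2,0],[0,0,1.5,0],[0,0,0.7,0],[0,0,0,0]])

```text
t: 3.9
eef_pos: [0.5045, -0.154, 0.0686]
eef_rot: [-0.001, 0.694, 0.72, 0.0]
contact_force: [-0.6, 0.1, 0.2]
finger_gap: 0.605
```

```bash
python3 - <<'E'
from rig import env, read_camera
from h import *
a=[]
for n,(x0,y0) in {"side":(180,130),"top":(160,160)}.items():
    c=read_camera(n);a.append(cv2.resize(c["frame"][y0:y0+130,x0:x0+130,::-1],(400,400),interpolation=3))
cv2.imwrite("pics/p1.png",np.hstack(a));s=env.get_state();print(s["contact_force"],s["joint_pos"])
E
```

```text
[ 0.34048738 -0.08525772  0.98867251] [ 0.20907243  0.82495928  0.00272277  1.98465343 -0.00767736  0.33117436
  0.25476009]
```

View pics/p1.png

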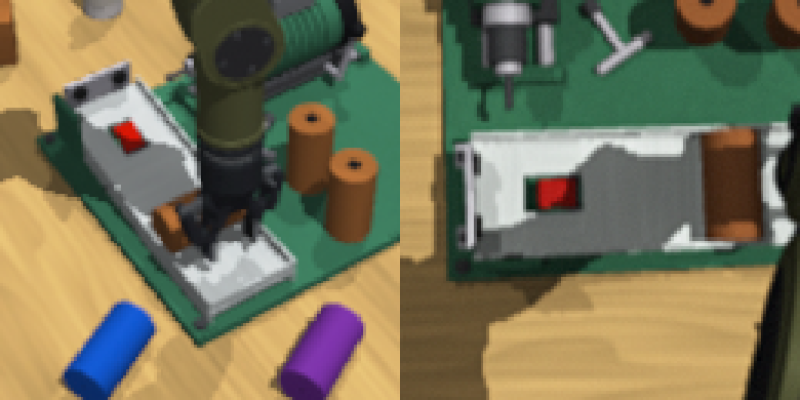

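The fingers are in the gutter behind the roller, which hasn't moved (about (732,185) in the right crop). I now push slowly.

drive_tool(targets=[[0.5,0,0,0],[0.5,0,0,0],[0.4,0,0,0],[0.3,0,0,0],[0.3,0,0,0],[0.3,0,0,0],[0.3,0,0,0],[0.3,0,0,0],[0.3,0,0,0],[0.4,0,0,0],[0.4,0,0,0],[0.4,0,0,0]])

```text
t: 5.2
eef_pos: [0.5032, -0.1112, 0.0693]
eef_rot: [-0.0, 0.695, 0.719, 0.0]
contact_force: [0.4, -0.4, 0.3]
finger_gap: 0.6
```

drive_tool(targets=[[0.4,0,0,0],[0.4,0,-0.05,0],[0.4,0,-0.06,0],[0.4,0,-0.06,0],[0.4,0,-0.06,0],[0.4,0,-0.06,0],[0.4,0,-0.06,0],[0.4,0,-0.06,0],[0.4,0,-0.06,0],[0.4,0,-0.06,0],[0.4,0,-0.06,0],[0.4,0,-0.06,0]])

```text
t: 6.4
eef_pos: [0.5015, -0.0634, 0.0758]
eef_rot: [-0.0, 0.695, 0.719, 0.0]
contact_force: [0.4, -2.1, 1.7]
finger_gap: 0.601
```

drive_tool(targets=[[0.4,0,-0.06,0],[0.4,0,-0.06,0],[0.4,0,-0.06,0],[0.4,0,-0.06,0],[0.4,0,-0.06,0],[0.4,0,-0.06,0],[0.4,0,-0.06,0],[0.4,0,-0.06,0],[0.4,0,-0.06,0],[0.4,0,-0.06,0],[0.4,0,-0.06,0],[0.4,0,-0.06,0]])

```text
t: 7.6
eef_pos: [0.4998, -0.0154, 0.083]
eef_rot: [-0.0, 0.695, 0.719, 0.0]
contact_force: [-0.2, -3.5, 3.2]
finger_gap: 0.596
```

```bash
python3 - <<'E'
from rig import env, read_camera
from h import *
a=[]
for n,(x0,y0) in {"side":(180,130),"top":(160,160)}.items():
    c=read_camera(n);a.append(cv2.resize(c["frame"][y0:y0+130,x0:x0+130,::-1],(400,400),interpolation=3))
cv2.imwrite("pics/p2.png",np.hstack(a));s=env.get_state();print(s["eef_pos"],s["contact_force"])
E
```

```text
[ 0.49946645 -0.01415458  0.08285105] [-0.09098863 -0.49761085 -0.27364251]
```

View pics/p2.png

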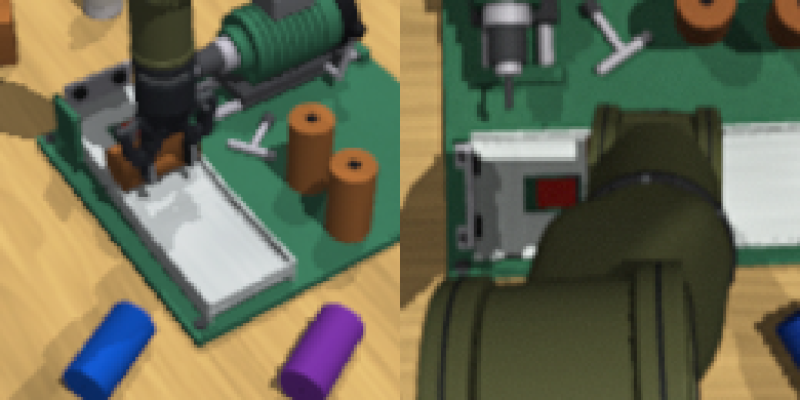

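The roller is on the slope, square in the gutter, with the fingers on its rear side and a push force of about 3 N. I carry on over the catch.

drive_tool(targets=[[0.4,0,-0.05,0],[0.4,0,-0.05,0],[0.4,0,-0.05,0],[0.4,0,-0.05,0],[0.4,0,-0.05,0],[0.4,0,-0.05,0],[0.4,0,-0.05,0],[0.4,0,-0.05,0],[0.4,0,-0.05,0],[0.4,0,-0.05,0],[0.4,0,-0.05,0],[0.4,0,-0.05,0]])

```text
t: 8.9
eef_pos: [0.4982, 0.0309, 0.0893]
eef_rot: [0.001, 0.695, 0.719, -0.001]
contact_force: [0.0, -6.2, 5.8]
finger_gap: 0.6
```

drive_tool(targets=[[0.4,0,-0.05,0],[0.4,0,-0.05,0],[0.4,0,-0.05,0],[0.4,0,-0.05,0],[0.4,0,-0.05,0],[0.3,0,-0.04,0],[0.3,0,-0.04,0],[0.3,0,-0.04,0],[0.3,0,-0.04,0]])

```text
t: 9.8
eef_pos: [0.4968, 0.0639, 0.0932]
eef_rot: [0.0, 0.695, 0.719, -0.0]
contact_force: [0.3, -4.7, 3.3]
finger_gap: 0.601
```

drive_tool(targets=[[0.2,0,-0.03,0],[0.2,0,-0.03,0],[0.2,0,-0.03,0],[0.2,0,-0.03,0],[0.2,0,-0.03,0]])

```text
t: 10.3
eef_pos: [0.4965, 0.0749, 0.0945]
eef_rot: [-0.0, 0.694, 0.72, 0.0]
contact_force: [-0.3, -0.5, 1.1]
finger_gap: 0.602
```

drive_tool(targets=[[0.1,0,-0.01,0],[0.1,0,-0.01,0],[0.1,0,-0.01,0]])

```text
t: 10.6
eef_pos: [0.4965, 0.0774, 0.0948]
eef_rot: [-0.0, 0.695, 0.719, 0.0]
contact_force: [-0.1, -0.2, 1.1]
finger_gap: 0.601
```

```bash
python3 - <<'E'
from rig import env, read_camera
from h import *
a=[]
for n,(x0,y0) in {"side":(185,135),"top":(160,180)}.items():
    c=read_camera(n);a.append(cv2.resize(c["frame"][y0:y0+65,x0:x0+65,::-1],(400,400),interpolation=3))
cv2.imwrite("pics/p3.png",np.hstack(a));s=env.get_state();print(s["eef_pos"],s["contact_force"])
E
```

```text
[0.4965304  0.07757798 0.09486081] [1.24200271 0.96022665 0.49532776]
```

View pics/p3.png

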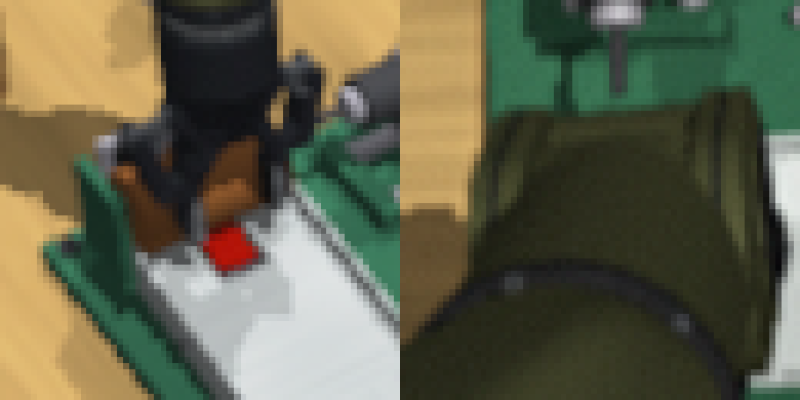

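The red catch now shows behind the roller at about (232,248) in the left crop. The push force has dropped to about 0, so I press on gently to feel for the stop.

drive_tool(targets=[[0.1,0,-0.01,0],[0.1,0,-0.01,0],[0.1,0,-0.01,0]])

```text
t: 11.0
eef_pos: [0.4965, 0.0803, 0.0952]
eef_rot: [-0.0, 0.695, 0.719, 0.0]
contact_force: [0.1, -0.6, -0.8]
finger_gap: 0.6
```

drive_tool(targets=[[0.1,0,-0.01,0],[0.1,0,-0.01,0],[0.1,0,-0.01,0]])

```text
t: 11.3
eef_pos: [0.4964, 0.0833, 0.0955]
eef_rot: [-0.0, 0.695, 0.719, 0.0]
contact_force: [0.5, 0.1, -0.3]
finger_gap: 0.599
```

drive_tool(targets=[[0.1,0,-0.01,0],[0.1,0,-0.01,0]])

```text
t: 11.5
eef_pos: [0.4963, 0.0853, 0.0957]
eef_rot: [-0.0, 0.695, 0.719, 0.0]
contact_force: [1.0, -0.0, 0.3]
finger_gap: 0.603
```

drive_tool(targets=[[0.1,0,-0.01,0],[0.1,0,-0.01,0]])

```text
t: 11.7
eef_pos: [0.4963, 0.0863, 0.096]
eef_rot: [0.0, 0.695, 0.719, -0.0]
contact_force: [-0.4, -3.1, 3.0]
finger_gap: 0.602
```

drive_tool(targets=[[0.1,0,0,0],[0,0,0,0]])

```text
t: 11.9
eef_pos: [0.4963, 0.0877, 0.096]
eef_rot: [0.0, 0.695, 0.719, -0.0]
contact_force: [-0.3, -3.1, 1.7]
finger_gap: 0.6
```

drive_tool(targets=[[0.1,0,0,0],[0,0,0,0]])

```text
t: 12.1
eef_pos: [0.4963, 0.089, 0.0959]
eef_rot: [0.0, 0.695, 0.719, 0.0]
contact_force: [1.1, -4.4, 1.9]
finger_gap: 0.6
```

drive_tool(targets=[[0.1,0,0,0],[0,0,0,0]])

```text
t: 12.3
eef_pos: [0.4962, 0.0891, 0.0959]
eef_rot: [0.0, 0.695, 0.719, -0.0]
contact_force: [0.1, -5.5, 2.5]
finger_gap: 0.601
```

The advance stalled at y = 0.089 with the force rising to about 5.5 N, so the roller is at the stop. I ease back slowly.

drive_tool(targets=[[0,0,0,0],[-0.1,0,0,0],[-0.1,0,0,0],[-0.1,0,0,0],[-0.1,0,0,0],[-0.1,0,0,0],[-0.2,0,0,0],[-0.3,0,0,0],[-0.4,0,0,0],[-0.4,0,0,0],[-0.4,0,0,0],[-0.4,0,0,0]])

```text
t: 13.5
eef_pos: [0.4971, 0.0637, 0.0959]
eef_rot: [0.0, 0.695, 0.719, 0.0]
contact_force: [0.5, 0.6, -0.2]
finger_gap: 0.599
```

drive_tool(targets=[[-1,0,0,0],[-1,0,-1,0],[0,0,-2,0],[0,0,-3,0],[0,0,-3,0],[0,0,-3,0],[-3,0,-2,0],[-4,0,0,0],[-4,0,0,0],[-4,0,0,0],[-4,0,0,0],[0,0,0,0]])

```text
t: 14.7
eef_pos: [0.5031, -0.1544, 0.2369]
eef_rot: [0.002, 0.699, 0.715, -0.002]
contact_force: [0.2, -0.2, 0.2]
finger_gap: 0.602
```

```bash
python3 - <<'E'
from rig import env, read_camera
from h import *
np.set_printoptions(precision=4,suppress=True)
a=[]
for n,(x0,y0) in {"side":(185,125),"top":(165,180)}.items():
    c=read_camera(n);a.append(cv2.resize(c["frame"][y0:y0+80,x0:x0+80,::-1],(400,400),interpolation=3))
    r=mid(blob(wood(c),(x0+5,y0+10,x0+65,y0+65)));print(n,r,ray(c,[r[0]],.105))
cv2.imwrite("pics/p4.png",np.hstack(a));s=env.get_state();print(s["t"],s["eef_pos"],s["contact_force"])
E
```

```text
side ((217.73007202148438, 162.0411376953125), (18.151321411132812, 30.62401580810547), 59.534454345703125) [[0.5011 0.1218 0.105 ]]
top ((199.5, 223.0), (36.0, 25.0), 90.0) [[0.4919 0.1197 0.105 ]]
14.8 [ 0.5037 -0.1474  0.2364] [-0.7219 -0.0542 -0.4911]
```

View pics/p4.png

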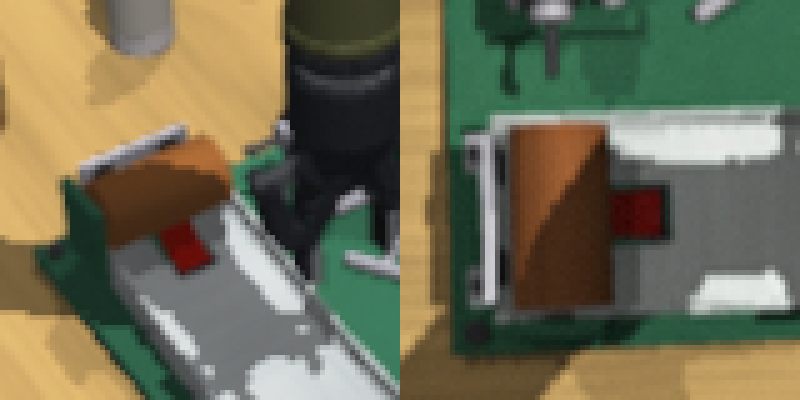

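The roller sits at the stop, spanning about x 510–612 in the right crop. The red catch is behind it at about (638,213). I check that it stays at rest, then compare the rest of the scene with the first picture.

drive_tool(targets=[[-2,0,0,0],[0,0,0,0],[0,0,0,0],[0,0,0,0],[0,0,0,0],[0,0,0,0],[0,0,0,0],[0,0,0,0],[0,0,0,0],[0,0,0,0]])

```text
t: 15.8
eef_pos: [0.5051, -0.1657, 0.2358]
eef_rot: [-0.0, 0.695, 0.719, 0.0]
contact_force: [-0.1, -0.2, -0.2]
finger_gap: 0.598
```

```bash
python3 - <<'E'
from rig import env, read_camera, hand_in
from h import *
import pickle
c=read_camera("top");o=pickle.load(open("top.pkl","rb"))
w=cv2.inRange(hsv(c),(7,90,40),(18,235,255))
x,y,ww,hh=cv2.boundingRect(blob(w,(175,195,230,245)));print("roller box",x,y,ww,hh,ray(c,[[x+ww/2-.5,y+hh/2-.5]],.105))
ho,hn=hsv(o),hsv(c)
def cen(f,box):
    m=cv2.moments(blob(f,box));return round(m["m10"]/m["m00"],1),round(m["m01"]/m["m00"],1)
for n,box,f in [("mallet",(70,225,122,278),wood),("bored_a",(245,148,272,178),wood),("bored_b",(278,150,304,174),wood),
  ("blue",(318,122,346,165),lambda q:cv2.inRange(hsv(q),(105,150,50),(125,255,255))),("stick",(370,170,410,250),lambda q:cv2.inRange(hsv(q),(22,200,120),(32,255,255))),("glue cap",(70,165,86,182),red)]:
    try:print(n,cen(f(o),box),cen(f(c),box))
    except Exception as e:print(n,"n/a")
s=env.get_state();print(s["t"],s["contact_force"])
E
```

```text
roller box 187 205 22 37 [[0.49194931 0.12562928 0.105     ]]
mallet (98.6, 252.0) (97.7, 251.8)
bored_a (259.2, 160.1) (258.7, 161.3)
bored_b (291.1, 160.9) (290.3, 162.0)
blue (332.4, 142.2) (332.3, 142.4)
stick n/a
glue cap (76.5, 172.4) (76.9, 172.5)
15.85 [-0.55362562  0.32280282  0.38137538]
```

```bash
python3 -c "
from rig import hand_in
print(hand_in())"
```

```text
the job is handed in; nothing more can be done
None
```

I pushed the beech roller up the gutter to the end stop, and the red catch came up behind it. I did this with half-open fingers straddling the catch, at about 40 mm/s, slowing to about 10 mm/s at the end. The highest push force I read was about 6 N. I then backed off and handed in at about 16 s.

**Roller:** the last pictures put its centre at y ≈ 0.126 m, where it should be at the stop. It was still there more than 2 s after I let go, with the catch visible behind it and the tool touching nothing.

**Other things on the bench:**
- The mallet, one blue roller and the glue cap show shifts of under 1 pixel, which is within the noise.
- The two bored rollers' centroids shifted by about 1.3 pixels. I put this down to the arm's changing shadow, since the fingers stayed inside the gutter's width and I saw no unexpected forces. I did not check it further.
- The colour check for the push stick gave no result, so I have no measurement for it. The arm never came near it.
- I did not compare the chuck key, the try square, or the other blue and purple rollers with the first picture.

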